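Pin the swing arm of the desk mount into its fork

ROBOT

A 7-joint arm with a two-finger parallel gripper is mounted at the origin on the work surface. World frame = base frame: x ahead of the robot, y to its left, z up, the work surface at z = 0. Lengths are in m, angles in rad, forces in N, time in s.
With the tool pointing down it reaches from about 0.4 to 0.85 m from the base axis. Payload 4.5 kg.
Tool frame: the origin (TCP) lies at the very end of the fingers, on their centre line; the grasp point (between the pads) lies 19 mm behind it (r.pinch_z is the distance from the TCP to the grasp point, in m); z points along the fingers, y is the line along which they close (so a half turn about z gives the same grasp; the last joint's range is limited). The gripper opens to 88 mm and grips with 3 to 60 N. Pads are 18 mm wide; open, the fingers measure 123 mm over their backs; the gripper's body (75 mm by 187 mm) begins 45 mm behind the grasp point.
Start: joints at [1.17, 0.689, -0.195, 1.565, 0.157, 0.902, -0.215], TCP at [0.263, -0.567, 0.239] pointing down, gripper open.
Joint ranges: [-3.01, 3.01], [-0.46, 2.08], [-1.47, 1.51], [0.13, 2.56], [-1, 4.14], [0.04, 2.09], [-2.66, 2.66]. Speed limits (rad/s): [2.57, 2.57, 3.14, 3.14, 3.14, 3.14, 3.14].

INTERFACE

Orientations are given as a unit quaternion [x, y, z, w].
In Python, from plant import r, cams gives the robot as it stands.
- The arm moves only by the shell command python3 -m pendant 'ROWS' [FORCE]. ROWS is JSON, a list of rows, each a list of 3 entries, a list of its own where there are three numbers: the closure, from -1 (fully open) to 1 (shut), then the shift along the tool's x, y, z in mm, then the turn, a rotation vector about the tool's x, y, z in degrees. A call has 1 to 8 rows; each row shifts and turns the commanded pose from where the row before left it, along the tool's axes as they then stand; what a row does not reach is not made up. A row lasts 1/8 s, in which the tool goes at most 62.5 mm and 10.7 degrees, less where a joint would pass 70% of its speed; a pose out of reach is approached as far as the arm can. A call with a gripper value outside its range is refused whole. The fingers move at their own pace and stop on an object; FORCE is the grip in N (left out, the last holds). Time passes only in rows, so rows that do not move let the fingers close. It gives the time, the measured TCP pose, the force, the opening and the grip force at its end, in the units of the state.
- r.get_state(): the state, without advancing time (a new reading comes with each control period).
- cams.snapshot(name): name is "scene" or "side" or "wrist"; returns a dict with "img" (420x560x3 uint8, red, green, blue), "camera_matrix" (3x3 intrinsics, pixels), "camera_from_world" (4x4, takes a point from world to camera coordinates); the wrist camera has in their place "tool_from_camera" (4x4, takes a point from camera to tool coordinates, whose origin is the TCP and whose axes are the flange's). Camera axes: x right, y up, looking along -z (the intrinsics and any distortion apply to the point x, -y, -z); pixel columns grow to the right and rows downward; lengths in m; the calibration is good to about 2 mm. A picture is of the moment at which its call begins: read the wrist's pose just before it. There is no depth.
- r.finish_job(): hands the job in; it is judged then, once.
The state is a dict: "clock": time; "q": joint angles; "qd": joint speeds; "joint_torque": joint torques, N m; "tool_pos": TCP position; "eef_rot": TCP orientation; "contact_force": force on the tool from outside, world axes, zero at the start; "moment": the same for the moment, N m; "opening": opening from 0.0 (shut) to 1.0 (fully open); "finger_force": force on a finger pad.
Only numpy, scipy, OpenCV 4.12 (cv2) and the standard library are available. Lean on these libraries where they do the work, as an engineer would, in place of code of your own. Each camera call takes 0.05 s, during which the arm holds its last target. There are 200 camera calls.

TASK

Lock the swing arm of the desk mount: take the steel clevis pin from its wooden block and thread it down through the fork's upper ear, the arm's end plate and the lower ear, swinging the arm gently by its stud until the holes are felt to line up. Press the pin fully home, past its spring catch, so that its head sits down on the fork; do not force the arm against the pin, which would make its end plate slip in its clamp, and do not hammer the pin in. Let go, and leave the pedals, the coaster and the screwdriver where they are.

Things in the scene. Friction and masses are not known exactly. Their poses are not given: they have to be found in the camera images.
- mount: Fixed desk mount: steel plate 70 x 262 x 12 mm with an aluminium fork: two ears 36 mm (x) by 40 mm (y), lower 12 to 30 mm and upper 46 to 62 mm above the desk, joined by a web at y 20 to 34 mm. Origin on the desk below the fork's vertical hole. z up; y points from the arm's pivot, 170 mm away at -y, to the fork.
- fork_mouth (a point): Mouth of the fork's vertical hole, on its axis at the upper ear's top face, 62 mm above the desk; axes as the mount's. The hole, 11.5 mm wide with a 1.5 mm chamfer, runs through both ears and ends on the base plate 12 mm above the desk.
- plunger: Sprung steel ball reaching 2.5 mm into the hole in the lower ear, origin at its centre 22 mm above the desk. It stops a falling pin about 6 to 12 mm short of home; 5 to 16 N straight down on the head pushes the pin past it to its seat, where friction keeps it.
- swing_arm: Flat steel arm 30 mm wide, 10 mm thick, on a vertical pivot; origin on the pivot 33 mm above the desk, y along the arm to the fork, z up. Friction about 1.3 N at the stud. Seen from above it can swing from 0.12 rad clockwise to 0.19 rad anticlockwise of the line to the fork; it starts 0.16 to 0.18 anticlockwise, so it must go clockwise (its end moves to the mount's +x).
- pivot_top (a point): Top of the arm's pivot bolt, 51 mm above the desk. The arm's far end is a plate 102 mm across and 32 mm long, 33 to 43 mm above the desk, always between the ears; its 11.5 mm hole is 170 mm from the pivot and up to 18 mm to either side of the arm's centre line, different each time and not among the poses given, so the right angle must be felt.
- plate_slip (a joint): How far the end plate has slipped sideways (m, to the arm's x) in the clamp that holds it to the arm; 0 at the start and meant to stay there. It slips only if the arm is forced on after the pin has blocked it: at about 5 N on the pin, which is 7 N at the stud.
- stud_mid (a point): Point on the axis of the upright round steel stud on the swing arm, 118 mm from the pivot (52 mm from the fork's hole when in line), 73 mm above the desk. The stud is 14 mm in diameter, its top 93 mm above the desk: grip or push the arm by it, from above.
- pin_mid (a point): Centre of the loose steel clevis pin (about 90 g), 34 mm above its tip; z from tip to head. Shank 10 mm wide, 44 mm long, foot tapered to 8 mm over 3 mm; round head 24 mm wide, 24 mm high. It starts upright in its block, tip 10 mm above the desk.
- pin: The same pin, origin at its tip. Stood in the upper ear it rests on the arm's end plate (tip 43 mm above the desk); it drops by itself when the holes line up and from then on blocks the arm. Stopped by the ball its tip is 24 to 30 mm up; home, with its head on the upper ear, 18 mm.
- pin_block: Fixed dark wooden block 60 x 60 x 40 mm holding the pin in a loose 13 mm hole 30 mm deep; origin at the centre of its underside.
- white_pedal: White effects pedal, 118 x 70 x 48 mm with a footswitch and two knobs up to 66 mm high, bystander; origin at the centre of its underside.
- yellow_pedal: Yellow effects pedal of the same shape, bystander; origin at the centre of its underside.
- coaster: Round ceramic coaster, 96 mm across, 8 mm thick, bystander; origin at the centre of its underside.
- screwdriver: Screwdriver with a green grip lying on the desk, bystander; origin on the desk under its middle.
There are look-alikes about, which are no part of the job. There is more than one size of the pin; the one meant has the size given above.

How it is judged:
At the end, for the whole second after the job is handed in: The pin is through both ears and the end plate and fully home: its centre within 2.5 mm of the fork hole's axis and its head within 1.5 mm of sitting on the upper ear, upright within 0.08 rad, at rest and released (horizontal distance between pin_mid and fork_mouth below 0.0025 m and z of pin_mid in the frame of fork_mouth below -0.0085 m and angle between the z axis of pin_mid and the z axis of fork_mouth, either way round below 0.08 rad and linear speed of pin below 0.02 m/s); the robot touches nothing.
It fails at once if the arm is forced against the pin, so that its end plate slips more than 1.5 mm in its clamp (value of joint plate_slip above 0.0015 m or value of joint plate_slip below -0.0015 m).
It fails at once if the pin is hammered or jammed: more than 40 N between the pin and the mount (contact force between pin and mount above 40 N).
It fails at once if a bystander is disturbed (moved more than 15 mm) (distance of any of white_pedal, yellow_pedal, coaster, screwdriver from where it was at the start of the episode above 0.015 m).
It also fails if it takes over 58 s, if anything falls off the work surface, if the arm or the gripper's body presses on something with over 40 N, if the wrist force passes 120 N, or if a joint passes its speed limit or range.

## Working session

There is one attempt and no reset: what is moved stays moved. The work goes in short steps, Python scripts to look and compute and a shell command to move; the robot and the scene stay as the last step left them, time stands still between calls to the robot, and variables do not carry over. Pictures are saved under pics/ and viewed, at most 10 in all, crops included, and the job is handed in when it is done.

```bash
mkdir -p pics; cat > h.py <<'E'
import numpy as np,cv2
from plant import r,cams
from scipy.spatial.transform import Rotation as R
def snap(n,f=None):
    s=r.get_state(); d=cams.snapshot(n)
    if f: cv2.imwrite('pics/'+f,d['img'][:,:,::-1])
    if n=='wrist':
        T=np.eye(4);T[:3,:3]=R.from_quat(s['eef_rot']).as_matrix();T[:3,3]=s['tool_pos']
        d['wc']=T@d['tool_from_camera']
    else: d['wc']=np.linalg.inv(d['camera_from_world'])
    return d
def cast(d,u,v,z):
    K=np.array(d['camera_matrix']); p=np.linalg.inv(K)@[u,v,1]
    w=d['wc'][:3,:3]@[p[0],-p[1],-p[2]]; o=d['wc'][:3,3]
    return o+w*(z-o[2])/w[2]
def proj(d,P):
    c=np.linalg.inv(d['wc'])@np.append(P,1); q=np.array(d['camera_matrix'])@[c[0],-c[1],-c[2]]; return q[:2]/q[2]
E
python3 - <<'E'
from h import *
a=snap('scene','s1.png');b=snap('side','d1.png')
print({k:v for k,v in a.items() if k not in('img',)})
print(b['wc'][:3,3]); print(r.get_state())
E
```

```text
{'camera_matrix': array([[508.64502986,   0.        , 277.97871675],
       [  0.        , 508.64502986, 209.89305723],
       [  0.        ,   0.        ,   1.        ]]), 'camera_from_world': array([[ 0.12130664,  0.99259564, -0.00621228, -0.05414451],
       [-0.79573362,  0.10098528,  0.5971683 ,  0.41883956],
       [ 0.593374  , -0.06749716,  0.80209191, -1.52209945],
       [ 0.        ,  0.        ,  0.        ,  1.        ]]), 'wc': array([[ 0.12130664, -0.79573362,  0.593374  ,  1.24302705],
       [ 0.99259564,  0.10098528, -0.06749716, -0.09129041],
       [-0.00621228,  0.5971683 ,  0.80209191,  0.97040958],
       [ 0.        ,  0.        ,  0.        ,  1.        ]])}
[0.52486577 0.90588451 0.77744472]
{'clock': 0.1, 'q': array([ 1.16983777,  0.68991074, -0.19450734,  1.5662426 ,  0.15728633,
        0.90247337, -0.21511394]), 'qd': array([ 0.00140804, -0.00274063, -0.00103482, -0.00487471,  0.00341453,
       -0.00016626,  0.00010177]), 'joint_torque': array([-2.26562275e-03, -5.28499925e+01, -1.27113070e+00, -1.53834826e+01,
       -5.25451661e-02,  1.96132823e-03,  1.45063660e-05]), 'tool_pos': array([ 0.2629654 , -0.56636456,  0.23798258]), 'eef_rot': array([ 9.76460901e-01,  2.15692910e-01, -2.32240544e-04, -7.89460744e-04]), 'contact_force': array([0.0454762 , 1.12013613, 0.61725354]), 'moment': array([ 0.07179624, -0.01505024, -0.03443053]), 'finger_force': 0.0, 'opening': 1.0011475817305862}
```

View pics/s1.png

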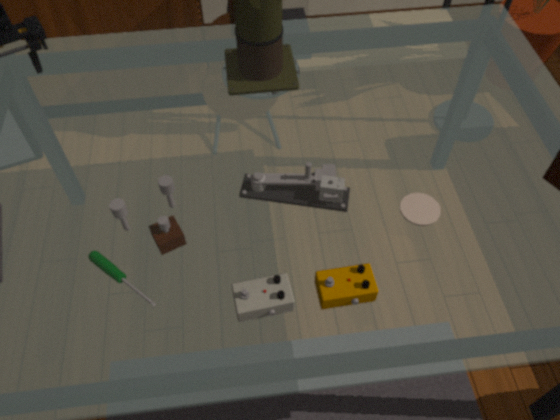

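View pics/d1.png

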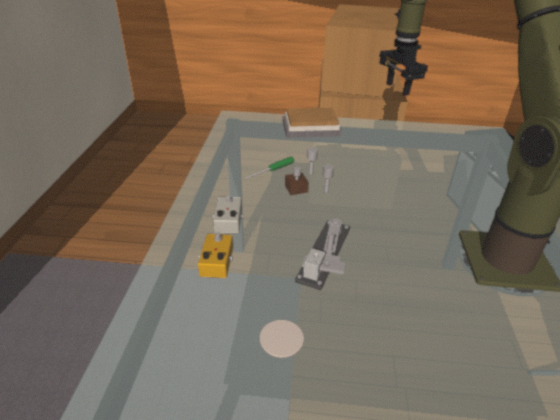

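Scene: block pin at (163,224) in the dark wooden block; two other pins at (118,208) and (166,185) outside the block; fork about (331,185), stud (308,170), pivot (257,183). The candidate that fits is the one standing in the dark block. I'll confirm with one enlarged crop.

```bash
python3 - <<'E'
import cv2,numpy as np
a=cv2.imread('pics/s1.png');b=cv2.imread('pics/d1.png')
f=lambda i,x,y,w,h,s:cv2.resize(i[y:y+h,x:x+w],None,fx=s,fy=s,interpolation=cv2.INTER_CUBIC)
top=np.hstack([f(a,100,165,100,100,3),f(a,235,150,125,75,4)[:300]])
bot=np.hstack([f(b,280,140,60,60,5),f(b,285,210,80,80,3.75)])
bot=cv2.copyMakeBorder(bot,0,0,0,top.shape[1]-bot.shape[1],0)
cv2.imwrite('pics/c1.png',np.vstack([top,bot]))
E
```

```text
(no output)
```

View pics/c1.png

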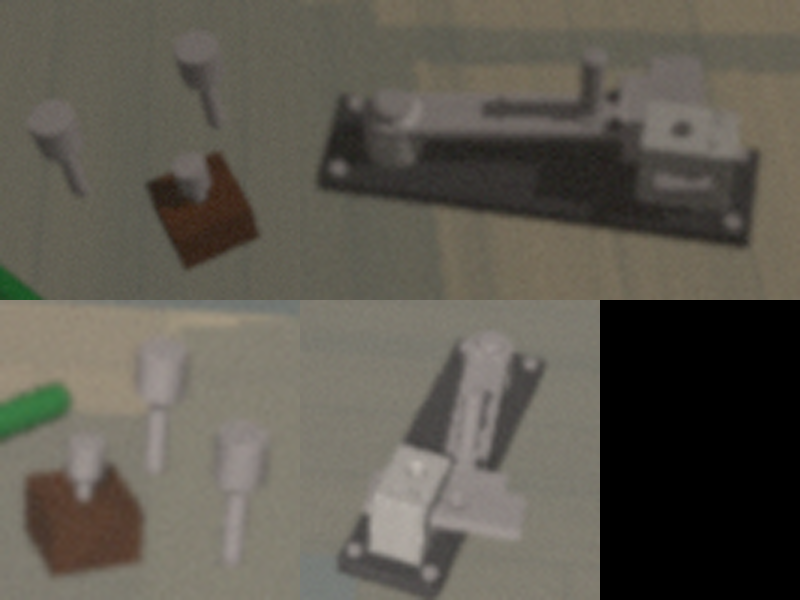

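The block pin's head is clearly narrower than those of the two pins outside it (~24 vs ~36 mm wide), so it is the one meant. Fork hole in scene is at (330.5,182.3) and in side at (316.5,254.5).

```bash
python3 - <<'E'
from h import *
a=snap('scene');b=snap('side')
for n,p,q,z in [('pin',(162.7,218.3),(297,167.4),.078),('fork',(330.5,182.3),(316.5,254.5),.062),('piv',(258.7,174.2),(334.9,222),.051),('stud',(308.7,163.2),None,.093)]:
    print(n,cast(a,*p,z).round(4),None if q is None else cast(b,*q,z).round(4))
print('blk',[cast(a,*p,.04).round(4) for p in [(149,225.5),(174,216),(186.3,244)]])
print(R.from_quat(r.get_state()['eef_rot']).as_matrix().round(3)); print(cams.snapshot('wrist')['tool_from_camera'])
E
```

```text
pin [ 0.5739 -0.2665  0.078 ] [ 0.5768 -0.2749  0.078 ]
fork [0.5072 0.1156 0.062 ] [0.5012 0.1078 0.062 ]
piv [ 0.452  -0.0466  0.051 ] [ 0.4552 -0.0432  0.051 ]
stud [0.4695 0.0692 0.093 ] None
blk [array([ 0.5616, -0.3041,  0.04  ]), array([ 0.5422, -0.2486,  0.04  ]), array([ 0.6214, -0.222 ,  0.04  ])]
[[ 0.907  0.421 -0.001]
 [ 0.421 -0.907  0.001]
 [-0.    -0.001 -1.   ]]
[[ 8.46248965e-04  9.64235402e-01  2.65045985e-01  6.87289545e-02]
 [ 9.99999622e-01 -7.63635332e-04 -4.14737179e-04 -7.09425408e-04]
 [-1.97505791e-04  2.65046236e-01 -9.64235684e-01 -1.45789276e-01]
 [ 0.00000000e+00  0.00000000e+00  0.00000000e+00  1.00000000e+00]]
```

```bash
cat >> h.py <<'E'
def tri(d1,p,d2,q):
    A=[];B=[]
    for d,x in((d1,p),(d2,q)):
        o=d['wc'][:3,3];w=cast(d,*x,0)-o;w/=np.linalg.norm(w);M=np.eye(3)-np.outer(w,w);A.append(M);B.append(M@o)
    return np.linalg.lstsq(np.vstack(A),np.hstack(B),rcond=None)[0]
def delta(P,ydir):
    "tool shift (mm) and turn about z (deg) to bring TCP to P, tool down, y along ydir (either sign)"
    s=r.get_state();M=R.from_quat(s['eef_rot']).as_matrix();y=np.array([*ydir,0.]);y/=np.linalg.norm(y)
    if y@M[:,1]<0:y=-y
    z=np.array([0,0,-1.]);T=np.c_[np.cross(y,z),y,z]
    return (M.T@(np.array(P)-s['tool_pos'])*1e3).round(1),np.degrees(R.from_matrix(M.T@T).as_rotvec()).round(2),s['tool_pos'].round(4),s['contact_force'].round(2),round(float(s['clock']),2)
E
python3 - <<'E'
from h import *
a=snap('scene');b=snap('side')
for n,p,q in [('pin',(162.7,218.3),(297,167.4)),('A',(117.7,202.7),(312.4,149)),('B',(165.7,179.3),(328.4,165.6)),('fork',(330.5,182.3),(316.5,254.5)),('piv',(258.7,174.2),(334.9,222))]: print(n,tri(a,p,b,q).round(4))
for yd in [(.95,-.31),(.31,.95)]: print(delta([.575,-.27,.20],yd))
E
```

```text
pin [ 0.5769 -0.2659  0.0828]
A [ 0.5343 -0.3603  0.0998]
B [ 0.4812 -0.2577  0.1008]
fork [0.5043 0.1139 0.064 ]
piv [ 0.4538 -0.0459  0.0505]
(array([ 407.7, -137.7,   38.6]), array([-2.000e-02, -1.000e-02, -4.701e+01]), array([ 0.2633, -0.5667,  0.2385]), array([-0.96,  0.49, -0.45]), 0.35)
(array([ 407.7, -137.7,   38.6]), array([-2.000e-02,  1.000e-02,  4.299e+01]), array([ 0.2633, -0.5667,  0.2385]), array([-0.96,  0.49, -0.45]), 0.35)
```

```bash
python3 -m pendant '[[-0.2,[58,-20,4],[0,0,0]],[-0.2,[58,-20,4],[0,0,0]],[-0.2,[58,-20,4],[0,0,0]],[-0.2,[58,-20,4],[0,0,0]],[-0.2,[58,-20,4],[0,0,0]],[-0.2,[58,-20,4],[0,0,0]],[-0.2,[58,-20,4],[0,0,0]]]' 20 && python3 -m pendant '[[-0.2,[0,0,0],[0,0,-9.4]],[-0.2,[0,0,0],[0,0,-9.4]],[-0.2,[0,0,0],[0,0,-9.4]],[-0.2,[0,0,0],[0,0,-9.4]],[-0.2,[0,0,0],[0,0,-9.4]],[-0.2,[0,0,0],[0,0,0]],[-0.2,[0,0,0],[0,0,0]]]'
python3 - <<'E'
from h import *
d=snap('wrist','w1.png');print(proj(d,[.5769,-.2659,.078]));print(delta([.575,-.268,.2],(.95,-.31)))
E
```

```text
clock: 1.23
tool_pos: [0.5739, -0.2675, 0.2107]
eef_rot: [0.976, 0.216, 0.0, 0.0]
contact_force: [-0.3, 0.1, 0.1]
opening: 0.597
finger_force: 0.0
clock: 2.1
tool_pos: [0.5725, -0.269, 0.2107]
eef_rot: [0.81, 0.586, -0.0, 0.0]
contact_force: [0.4, 0.5, -0.5]
opening: 0.6
finger_force: 0.0
[284.27216667 194.13504674]
(array([ 1.6,  2.1, 10.7]), array([ 0.  ,  0.01, -0.14]), array([ 0.5725, -0.2689,  0.2107]), array([ 0.58, -0.82, -0.35]), 2.15)
```

View pics/w1.png

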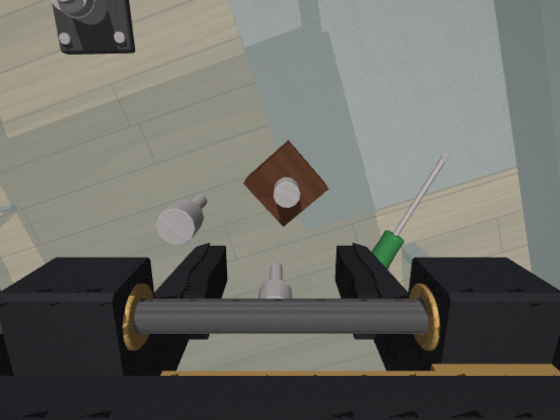

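Wrist view: pin head in block at about (287,192), with stray pins at (176,226) and (275,285) clear of the fingers. I'll refine the head centre numerically.

```bash
python3 - <<'E'
from h import *
d=snap('wrist');i=d['img'][165:222,258:316].copy();h=cv2.cvtColor(i,cv2.COLOR_RGB2HSV)
m=((h[...,1]<60)&(h[...,2]>90)).astype(np.uint8)
for r_ in m[::2]: print(''.join('.#'[x] for x in r_))
g=cv2.cvtColor(i,cv2.COLOR_RGB2GRAY);print(g[12:48:2,29])
for v in(190,193,196):print(v,cast(d,286.5,v,.078))
K=d['camera_matrix'];print(K[0,0]*.024/(.21-.078+.146))
E
```

```text
##..................................................######
......................................................####
.......................................................###
.........................................................#
..........................................................
..........................................................
.........................#######..........................
.....................###############......................
...................###################....................
..................#####################...................
................########################..................
................#########################.................
................##########################................
................##########################................
................###########################...............
...............###########################................
...............###########################................
................##########################................
##...............#######################................##
####..............#####################..............#####
#####................################..............#######
#######..................########...............##########
#########.....................................############
###########.................................##############
#############............................#################
###############........................###################
#################....................#####################
##################................########################
####################............##########################
[ 98 144 150 161 160 158 159 161 164 163 159 155 156 155 157 136  36  34]
190 [ 0.5799312  -0.26295891  0.078     ]
193 [ 0.57910876 -0.26550546  0.078     ]
196 [ 0.5782822  -0.26806475  0.078     ]
28.24374552418979
```

```bash
python3 - <<'E'
from h import *
print(delta([.579,-.2657,.052],(.95,-.31)))
E
```

```text
(array([  5. ,   5.1, 158.8]), array([ 0.  ,  0.02, -0.1 ]), array([ 0.5726, -0.2688,  0.2108]), array([ 0.34,  0.21, -0.16]), 2.2)
```

```bash
python3 -m pendant '[[-0.2,[5,5,40],[0,0,0]],[-0.2,[0,0,40],[0,0,0]],[-0.2,[0,0,40],[0,0,0]],[-0.2,[0,0,29],[0,0,0]],[-0.2,[0,0,10],[0,0,0]],[-0.2,[0,0,0],[0,0,0]]]' && python3 -m pendant '[[1,[0,0,0],[0,0,0]],[1,[0,0,0],[0,0,0]],[1,[0,0,0],[0,0,0]],[1,[0,0,0],[0,0,0]],[1,[0,0,0],[0,0,0]],[1,[0,0,0],[0,0,0]]]' 25
python3 - <<'E'
from h import *
print(delta([.579,-.2657,.052],(.95,-.31)))
E
```

```text
clock: 2.95
tool_pos: [0.579, -0.2656, 0.0518]
eef_rot: [0.81, 0.587, -0.0, -0.0]
contact_force: [-0.3, -0.6, -0.3]
opening: 0.6
finger_force: 0.0
clock: 3.7
tool_pos: [0.5792, -0.2658, 0.0523]
eef_rot: [0.809, 0.587, 0.0, 0.0]
contact_force: [-0.5, -0.1, 5.4]
opening: 0.265
finger_force: 25.0
(array([ 0. , -0.3,  0.3]), array([ 0.06,  0.01, -0.02]), array([ 0.5792, -0.2658,  0.0523]), array([-0.49, -0.05,  5.39]), 3.7)
```

```bash
python3 -m pendant '[[1,[0,0,-20],[0,0,0]],[1,[0,0,-40],[0,0,0]],[1,[0,0,-50],[0,0,0]],[1,[0,0,-20],[0,0,0]],[1,[0,0,0],[0,0,0]]]'
python3 - <<'E'
from h import *
print(delta([.504,.112,.182],(.0505+.107,.0505) if 0 else (.157,-.0505)))
E
```

```text
clock: 4.32
tool_pos: [0.5798, -0.266, 0.1841]
eef_rot: [0.81, 0.587, 0.001, 0.002]
contact_force: [0.6, 0.4, -1.1]
opening: 0.264
finger_force: 25.0
(array([ 335.7, -189.5,    1.3]), array([ 0.23,  0.01, -0.27]), array([ 0.5798, -0.266 ,  0.1841]), array([ 0.6 ,  0.4 , -1.08]), 4.33)
```

```bash
python3 -m pendant '[[1,[48,-27,0],[0,0,0]],[1,[48,-27,0],[0,0,0]],[1,[48,-27,0],[0,0,0]],[1,[48,-27,0],[0,0,0]],[1,[48,-27,0],[0,0,0]],[1,[48,-27,0],[0,0,0]],[1,[48,-27,0],[0,0,0]],[1,[0,0,0],[0,0,0]]]' && python3 -m pendant '[[1,[0,0,0],[0,0,0]],[1,[0,0,0],[0,0,0]]]'
python3 - <<'E'
from h import *
d=snap('wrist','w2.png');print(proj(d,[.5043,.1139,.062]));print(delta([.504,.112,.182],(.157,-.0505)))
E
```

```text
clock: 5.32
tool_pos: [0.5014, 0.1185, 0.1811]
eef_rot: [0.806, 0.591, 0.0, -0.002]
contact_force: [-0.2, -0.7, -1.8]
opening: 0.265
finger_force: 25.0
clock: 5.58
tool_pos: [0.5035, 0.1103, 0.1812]
eef_rot: [0.81, 0.586, -0.001, 0.0]
contact_force: [0.0, -0.4, -1.1]
opening: 0.264
finger_force: 25.0
[280.21821749 198.26119152]
(array([ 1.6, -0.1, -0.7]), array([-0.01,  0.08, -0.43]), array([0.5036, 0.1104, 0.1813]), array([ 0.18,  0.41, -1.11]), 5.62)
```

View pics/w2.png

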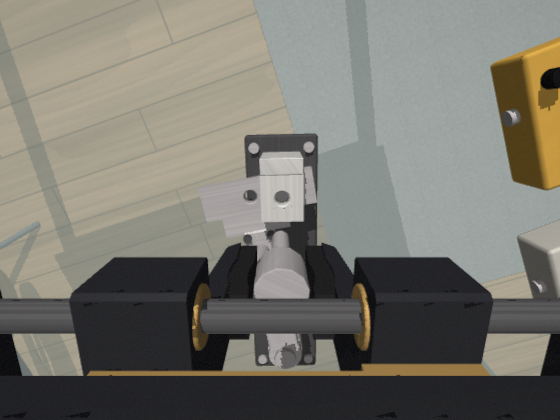

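Wrist view: fork hole at (282,197), end plate's own hole visible at (250,196) beside the upper ear, held pin's tip about (280,237), stud behind the gripper.

```bash
python3 - <<'E'
from h import *
d=snap('wrist');g=cv2.cvtColor(d['img'],cv2.COLOR_RGB2GRAY)
for (u0,u1) in((262,303),(238,262)):print(u0);print('\n'.join(' '.join('%3d'%x for x in q) for q in g[186:209:1,u0+8 if u0==262 else u0:(u1-8 if u0==262 else u1)]))
for n,p,z in(('fork',(282,197),.062),('plate',(250,196),.043)):print(n,cast(d,*p,z))
s=r.get_state();M=R.from_quat(s['eef_rot']).as_matrix()
for dz in(.05,.055):  # predicted tip below grasp
    print(proj(d,s['tool_pos']+M@[0,0,dz-.019+.0]))
c=cv2.resize(d['img'][140:260,190:350],None,fx=5,fy=5,interpolation=cv2.INTER_CUBIC);cv2.imwrite('pics/c2.png',c[:,:,::-1])
E
```

```text
262
189 191 190 190 190 188 189 192 192 191 191 192 194 194 191 189 189 191 191 194 198 196 194 191 188
190 190 190 190 189 187 188 189 193 192 191 191 196 195 190 189 189 189 190 195 197 197 193 188 188
190 189 192 190 191 187 188 190 192 192 191 193 194 193 190 187 188 190 191 195 196 196 193 189 188
190 189 190 191 190 189 188 192 192 191 193 193 196 194 192 189 187 189 190 194 193 195 193 189 188
190 189 190 191 190 188 187 190 184 182 177 176 179 180 177 182 187 189 191 193 183 191 193 190 187
188 190 190 190 190 188 185 177 146 135 106  95  96 111 113 142 170 187 190 192 198 197 192 190 190
190 188 189 189 190 182 158 112  94  96  96  97  96  96  96  95 112 165 189 193 197 196 193 189 188
190 190 190 191 187 150 105  95  96  97  96  97  95  95  97  96 101 118 168 190 197 197 193 188 188
190 188 189 191 170 119 100  96  97  95  94  96  94  92  94  94  96 109 128 175 194 196 193 189 188
190 188 190 189 146 113  97  95  94  93  95  93  96  95  96  97  95 105 123 151 188 196 193 189 187
189 189 190 173 136 104  94  96  94  94  95  97  95  95  96  94  94  94 118 138 182 194 193 188 
[... 2852 characters left out ...]
161 162 161 162 163 171 178 178 180 176 175 185 184 173 162 159 158 160 159 170 186
162 160 162 162 161 162 161 159 160 163 170 177 180 180 174 163 159 159 158 159 160 159 172 186
161 160 159 160 159 160 160 160 158 160 159 161 159 161 160 161 161 161 159 158 160 159 171 186
159 158 161 159 159 159 160 161 161 161 161 162 162 160 160 161 159 161 160 159 160 159 171 186
160 160 161 162 163 161 161 161 162 161 160 160 161 158 160 160 159 158 160 159 160 158 171 186
163 162 161 162 160 161 161 161 161 159 159 159 161 158 158 160 159 160 159 161 161 162 172 187
fork [0.50623445 0.11460958 0.062     ]
plate [0.47802817 0.11999671 0.043     ]
[280.48351805 241.00819864]
[280.487628   237.92111645]
```

View pics/c2.png

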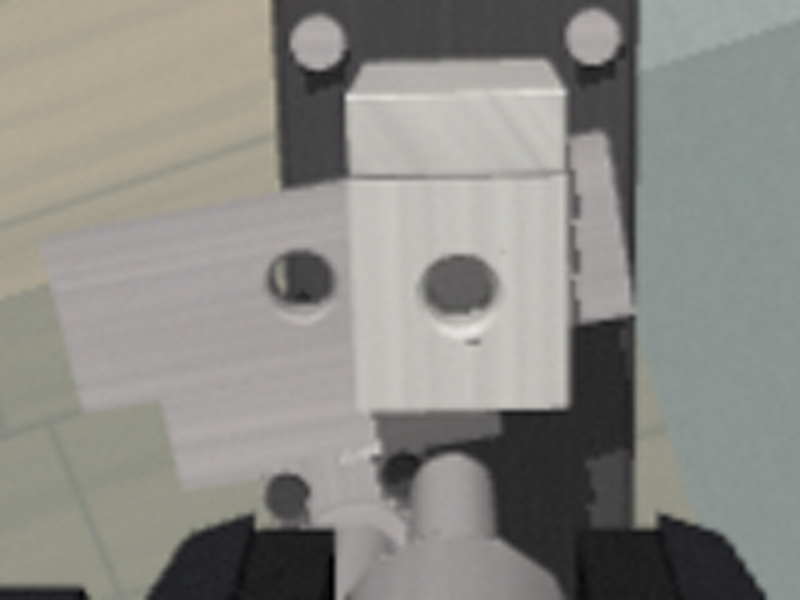

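```bash
python3 - <<'E'
from h import *
d=snap('wrist');g=cv2.cvtColor(d['img'],cv2.COLOR_RGB2GRAY)
F=cast(d,281.8,198.7,.062);print('fork',F)
s=r.get_state();M=R.from_quat(s['eef_rot']).as_matrix();t=s['tool_pos'];print(t)
for o in([.004,0,.042],[.005,0,.039],[0,.005,.02],[0,-.005,.02],[0,.005,.03],[0,-.005,.03]):print(o,proj(d,t+M@o))
print(g[222:240,279:283].mean(1).round());
for v in(238,242):print(v,g[v,266:298])
# plate hole: rim centre, arm angle needed
P=cast(d,250,195.5,.043)
pv=np.array([.4538,-.0459]);y=(F[:2]-pv);print(np.linalg.norm(y),np.linalg.norm(P[:2]-pv),P)
a=np.arctan2(*(P[:2]-pv)[::-1])-np.arctan2(*y[::-1]);print('angle',a,'ydir',y/np.linalg.norm(y))
print(M.T@(F-t)*1e3)
E
```

```text
fork [0.50567774 0.1135226  0.062     ]
[0.50366551 0.11098116 0.18151784]
[0.004, 0, 0.042] [280.38195643 228.06386666]
[0.005, 0, 0.039] [280.3783044  228.11980366]
[0, 0.005, 0.02] [289.5413796  248.24544547]
[0, -0.005, 0.02] [271.16183032 248.24208944]
[0, 0.005, 0.03] [289.08368044 241.50990746]
[0, -0.005, 0.03] [271.6484617 241.5065647]
[135.  97.  99.  96.  97.  94.  81.  48.  85. 153. 158. 158. 158. 158.
 158. 158. 158. 159.]
238 [118  85  75  70  68  69 109 128 141 149 155 160 160 160 160 157 156 151
 144 134 125 109  75  46  42  45  44  44  43  43  42  43]
242 [164 156 145 113 107 132 125 130 143 151 156 158 160 159 159 158 155 151
 145 136 125 114  96  59  43  46  41  43  46  43  43  41]
0.16765101774631683 0.16836146733633445 [0.47823311 0.12067913 0.043     ]
angle 0.1689656206936101 ydir [0.30943884 0.95091935]
[  3.13147987   1.1264661  119.51546254]
```

```bash
python3 -m pendant '[[1,[4.4,1.3,30],[0,0,0]],[1,[0,0,35],[0,0,0]],[1,[0,0,5],[0,0,0]],[1,[0,0,0],[0,0,0]],[1,[0,0,0],[0,0,0]]]'
python3 - <<'E'
from h import *
d=snap('wrist');s=r.get_state();M=R.from_quat(s['eef_rot']).as_matrix();t=s['tool_pos'];F=np.array([.50568,.11352,.062])
print(M.T@(F-t)*1e3,proj(d,F),proj(d,t+M@[-.0013+.004,-.0002,.042]))
c=cv2.resize(d['img'][130:290,180:380],None,fx=4,fy=3.75,interpolation=cv2.INTER_CUBIC);cv2.imwrite('pics/c3.png',c[:,:,::-1])
E
```

```text
clock: 6.35
tool_pos: [0.507, 0.1163, 0.1129]
eef_rot: [0.81, 0.587, 0.001, 0.0]
contact_force: [0.6, -0.3, -0.5]
opening: 0.262
finger_force: 25.0
[-3.0891084  -0.39539001 50.86226996] [279.80707117 234.48715778] [280.09472454 230.54888828]
```

View pics/c3.png

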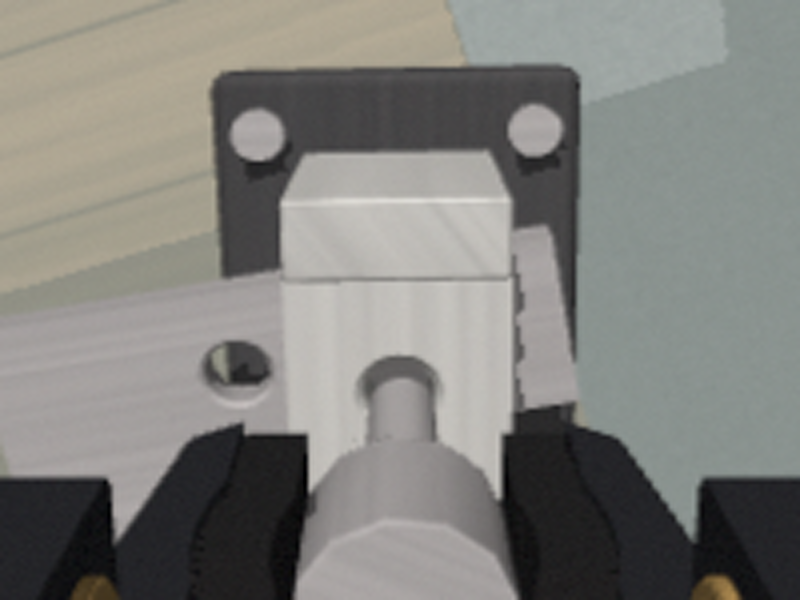

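Close view: rim of the fork hole centred near (279.8,235), pin tip nearly above it, about 2 mm too far in tool +x. I'll correct that and lower gently.

```bash
python3 -m pendant '[[1,[-2.2,-0.3,0],[0,0,0]],[1,[0,0,4],[0,0,0]],[1,[0,0,4],[0,0,0]],[1,[0,0,2],[0,0,0]],[1,[0,0,2],[0,0,0]],[1,[0,0,0],[0,0,0]]]';python3 -m pendant '[[1,[0,0,1],[0,0,0]],[1,[0,0,1],[0,0,0]],[1,[0,0,0],[0,0,0]]]'
```

```text
clock: 7.15
tool_pos: [0.5052, 0.1143, 0.0995]
eef_rot: [0.809, 0.587, -0.0, 0.0]
contact_force: [-0.3, 0.3, -1.3]
opening: 0.263
finger_force: 25.0
clock: 7.52
tool_pos: [0.5052, 0.1142, 0.0977]
eef_rot: [0.809, 0.587, 0.0, 0.0]
contact_force: [0.7, -0.7, -0.5]
opening: 0.266
finger_force: 25.0
```

```bash
python3 -m pendant '[[1,[0,0,3],[0,0,0]],[1,[0,0,3],[0,0,0]],[1,[0,0,2],[0,0,0]],[1,[0,0,0],[0,0,0]],[1,[0,0,0],[0,0,0]]]'
python3 -m pendant '[[1,[0,0,1],[0,0,0]],[1,[0,0,1],[0,0,0]],[1,[0,0,0],[0,0,0]],[1,[0,0,0],[0,0,0]]]'
```

```text
clock: 8.15
tool_pos: [0.5052, 0.1142, 0.0897]
eef_rot: [0.809, 0.587, 0.0, 0.0]
contact_force: [1.3, 0.8, -0.8]
opening: 0.263
finger_force: 25.0
clock: 8.65
tool_pos: [0.5052, 0.1142, 0.0877]
eef_rot: [0.809, 0.587, 0.0, 0.0]
contact_force: [0.4, -0.3, -1.5]
opening: 0.268
finger_force: 25.0
```

```bash
python3 -m pendant '[[0.2,[0,0,0],[0,0,0]],[0.2,[0,0,0],[0,0,0]],[0.2,[0,0,0],[0,0,0]],[0.2,[0,0,-20],[0,0,0]],[0.2,[0,0,-30],[0,0,0]],[0.2,[0,0,0],[0,0,0]],[0.2,[0,0,0],[0,0,0]]]'
python3 - <<'E'
from h import *
print(delta([.4691,.068,.137],(.951,-.309)))
d=snap('wrist','w4.png')
print(proj(d,[.5046,.113,.111]),proj(d,[.5046,.113,.087]))
E
```

```text
clock: 9.52
tool_pos: [0.5048, 0.114, 0.1373]
eef_rot: [0.809, 0.587, -0.0, -0.0]
contact_force: [-0.4, 0.6, 0.3]
opening: 0.403
finger_force: 0.0
(array([-54.8, -19.7,   0.3]), array([-0.03,  0.03, -0.09]), array([0.5048, 0.114 , 0.1373]), array([-0.38,  0.62,  0.32]), 9.53)
[280.7375214  246.00118653] [280.74027671 231.63116881]
```

View pics/w4.png

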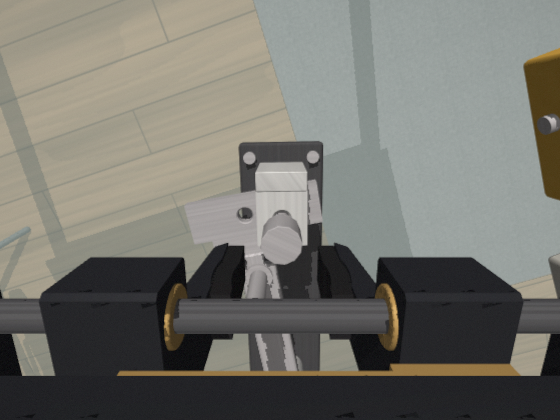

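Wrist view: pin stands upright in the upper ear (head top at (281,243)); stud base near (261,270), its top hidden by the gripper bar.

```bash
python3 - <<'E'
from h import *
d=snap('wrist')
for z in(.045,.07,.09):print(proj(d,[.4691,.068,z]))
g=cv2.cvtColor(d['img'],cv2.COLOR_RGB2GRAY)
for v in(275,285,293):print(v,g[v,240:284])
E
python3 -m pendant '[[0.2,[-30,-10,0],[0,0,0]],[0.2,[-25,-10,0],[0,0,0]],[0.2,[0,0,0],[0,0,0]],[0.2,[0,0,0],[0,0,0]]]'
```

```text
[256.34345121 277.27589969]
[253.84981324 293.51431783]
[251.45928597 309.08128538]
275 [ 13  14  11  17  12 137 161 163 163 163 148 125 135 142 149 154 155 152
 151 150 147 144 137 132 125 117 103 144 165 166 165 165 145 157 164 165
 153 103  70  47  40  43  42  43]
285 [  9  13  10  19 129 159 164 132 124 123 135 143 151 152 155 154 152 148
 147 142 139 132 126 120 113  99  85  92  94 127 109  93 148 161 160 163
 164 165 153 115  78  50  42  40]
293 [  8  14 101 133 138 141 147 125 129 142 147 150 154 156 152 151 147 144
 140 133 131 123 117 110  97  84  85  95  96  95  96  94 147 159 160 160
 160 163 162 117  91  82  61  47]
clock: 10.12
tool_pos: [0.4698, 0.0691, 0.1374]
eef_rot: [0.809, 0.587, 0.001, -0.0]
contact_force: [-1.2, 0.7, 1.4]
opening: 0.401
finger_force: 0.0
```

```bash
python3 -m pendant '[[0.2,[0,2,25],[0,0,0]],[0.2,[0,0,20],[0,0,0]],[0.2,[0,0,20],[0,0,0]],[0.2,[0,0,5],[0,0,0]],[0.2,[0,0,0],[0,0,0]],[0.2,[0,0,0],[0,0,0]]]'; python3 -m pendant '[[0.2,[0,3,0],[0,0,0]],[0.2,[0,3,0],[0,0,0]],[0.2,[0,1,0],[0,0,0]],[0.2,[0,1,0],[0,0,0]],[0.2,[0,0,0],[0,0,0]],[0.2,[0,0,0],[0,0,0]]]'
```

```text
clock: 10.88
tool_pos: [0.4715, 0.0679, 0.0683]
eef_rot: [0.809, 0.587, 0.001, 0.0]
contact_force: [0.8, 0.7, -0.6]
opening: 0.399
finger_force: 0.0
clock: 11.62
tool_pos: [0.4785, 0.065, 0.0677]
eef_rot: [0.809, 0.587, -0.0, 0.0]
contact_force: [-0.2, -0.1, 0.6]
opening: 0.399
finger_force: 0.0
```

```bash
python3 -m pendant '[[0.2,[0,1.5,0],[0,0,0]],[0.2,[0,1.5,0],[0,0,0]],[0.2,[0,1.5,0],[0,0,0]],[0.2,[0,1.5,0],[0,0,0]],[0.2,[0,1.5,0],[0,0,0]],[0.2,[0,1.5,0],[0,0,0]],[0.2,[0,1.5,0],[0,0,0]],[0.2,[0,1.5,0],[0,0,0]]]'
python3 - <<'E'
from h import *
d=snap('wrist')
g=d['img']
c=cv2.resize(g[130:330,160:400],None,fx=3,fy=3,interpolation=cv2.INTER_CUBIC);cv2.imwrite('pics/c5.png',c[:,:,::-1])
print(proj(d,[.5046,.113,.062]),proj(d,[.5046,.113,.111]))
E
```

```text
clock: 12.62
tool_pos: [0.4901, 0.0613, 0.0677]
eef_rot: [0.809, 0.587, -0.0, 0.0]
contact_force: [-1.1, 2.7, -0.4]
opening: 0.405
finger_force: 1.1
[275.71265742 151.92422952] [273.46600149 167.85902094]
```

View pics/c5.png

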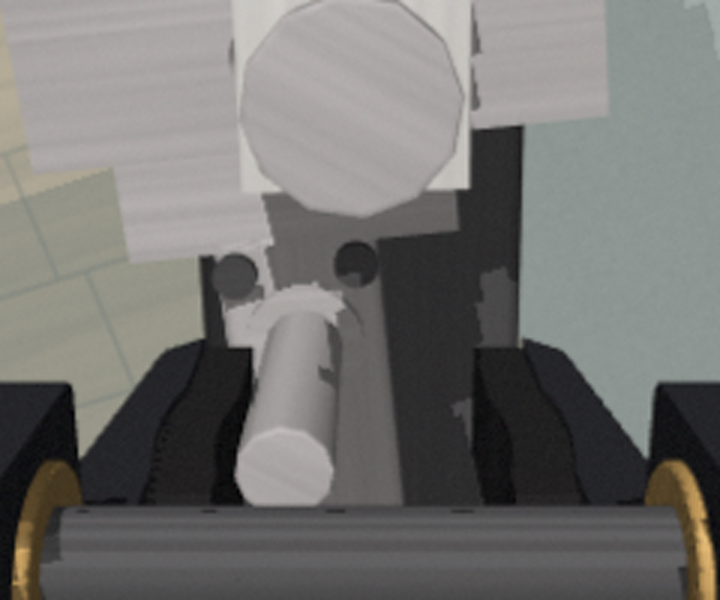

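Wrist crop: the left finger (inner pad near crop x 245) is against the stud (crop (285,470)), the plate has swung partway, and the pin still stands on it.

```bash
cat >> h.py <<'E'
def pinz():
    d=snap('wrist');g=cv2.cvtColor(d['img'],cv2.COLOR_RGB2GRAY);p=proj(d,[.5046,.113,.105])
    y0=max(0,int(p[1])-60);x0=int(p[0])-60
    c=cv2.HoughCircles(cv2.GaussianBlur(g[y0:y0+120,x0:x0+120],(5,5),0),cv2.HOUGH_GRADIENT_ALT,1,20,param1=100,param2=.5,minRadius=18,maxRadius=50)
    s=r.get_state();t=R.from_quat(s['eef_rot']).as_matrix().T@s['contact_force']
    K=d['camera_matrix'];o=d['wc'][:3,3]
    print('r',None if c is None else [(q[0]+x0,q[1]+y0,q[2]) for q in c[0]],[round(float(np.linalg.norm(proj(d,[.5046,.113,z])-proj(d,[.5046+.0114,.113-.0037,z]))),1) for z in(.111,.097,.086)],'z .111,.097,.086','Ftool',t.round(1),s['tool_pos'].round(4),round(s['clock'],1))
E
python3 -m pendant '[[0.2,[0,1,0],[0,0,0]],[0.2,[0,1,0],[0,0,0]],[0.2,[0,1,0],[0,0,0]],[0.2,[0,0,0],[0,0,0]]]'; python3 -c "
from h import *
pinz()"
```

```text
clock: 13.18
tool_pos: [0.493, 0.0602, 0.0677]
eef_rot: [0.81, 0.587, 0.0, 0.0]
contact_force: [-0.8, 2.2, -0.1]
opening: 0.401
finger_force: 0.8
r [(np.float32(270.0), np.float32(168.0), np.float32(41.4424))] [38.1, 33.7, 30.9] z .111,.097,.086 Ftool [ 1.2 -1.5  0.7] [0.493  0.0601 0.0677] 13.2
```

```bash
python3 -m pendant '[[0.2,[0,0.5,0],[0,0,0]],[0.2,[0,0.5,0],[0,0,0]],[0.2,[0,0.5,0],[0,0,0]],[0.2,[0,0.5,0],[0,0,0]],[0.2,[0,0,0],[0,0,0]]]'; python3 -c "
from h import *
pinz()"
```

```text
clock: 13.85
tool_pos: [0.4948, 0.0598, 0.0677]
eef_rot: [0.809, 0.587, 0.0, 0.0]
contact_force: [-1.3, 1.3, 0.3]
opening: 0.402
finger_force: 0.9
r [(np.float32(258.0), np.float32(156.0), np.float32(31.625668))] [38.1, 33.7, 30.9] z .111,.097,.086 Ftool [ 1.4 -2.2 -0.2] [0.4949 0.0598 0.0677] 13.9
```

```bash
python3 -m pendant '[[0.2,[0,0.5,0],[0,0,0]],[0.2,[0,0.5,0],[0,0,0]],[0.2,[0,0,0],[0,0,0]]]'; python3 -c "
from h import *
pinz()"
```

```text
clock: 14.28
tool_pos: [0.4959, 0.0593, 0.0677]
eef_rot: [0.809, 0.587, 0.0, 0.0]
contact_force: [-0.8, 0.8, -0.1]
opening: 0.398
finger_force: 0.4
r [(np.float32(238.0), np.float32(161.0), np.float32(40.30246))] [38.1, 33.7, 30.9] z .111,.097,.086 Ftool [ 0.4 -2.4  0.3] [0.4959 0.0592 0.0677] 14.3
```

```bash
python3 -c "
from h import *
d=snap('wrist');g=cv2.GaussianBlur(cv2.cvtColor(d['img'],cv2.COLOR_RGB2GRAY),(3,3),0)
for v in(155,160,165,170,180):print(v,g[v,228:330:2])
p=proj(d,[.5046,.113,.111]);print(p)
print('col',g[170:215:2,268],g[170:215:2,275])
c=cv2.resize(d['img'][110:330,160:400],None,fx=2.7,fy=2.7);cv2.imwrite('pics/c6.png',c[:,:,::-1])
"
```

```text
155 [172 172 170 170 168 167 166 165 165 166 167 166 165 166 166 168 169 170
 170 168 160 106  85  85  83  82 104 191 198 195 197 199 198 195 194 195
 196 179 107 141 163 164 164 165 165 165 165 165 165 165 165]
160 [171 170 170 171 171 171 171 170 169 167 166 165 165 165 167 167 166 165
 165 167 168 157  95  75  74  75 143 198 197 194 196 199 197 195 193 194
 196 179 106 111 159 163 163 163 162 163 163 163 163 163 162]
165 [169 170 172 171 171 171 169 170 170 172 171 171 169 167 166 164 164 164
 166 167 166 164 110  70  71  81 166 201 197 193 195 198 197 195 194 194
 195 178 107 116 150 164 164 164 163 164 164 164 164 165 165]
170 [166 166 166 167 168 169 171 171 171 171 169 169 170 171 171 170 170 167
 166 165 164 149  84  70  69 115 197 200 197 192 196 199 197 195 193 194
 195 179 122 165 169 170 169 168 168 168 168 168 168 168 168]
180 [166 166 165 164 162 162 162 164 164 165 166 165 166 168 169 170 170 170
 169 168 159 105 105 166 195 197 200 200 197 193 194 198 196 194 192 193
 194 178 109 110 158 168 169 102  45  45  44  38  96 145 147]
[253.88943885 167.45684461]
col [164 164 167 168 165 159 145 116 116 117 118 115 103  99 100 101 104 102
 100  98  98  99  99] [ 69  72 103 169 191 190 182 167 164 138 130 117 102 100 100 100 103 101
  99  99  92  54  42]
```

View pics/c6.png

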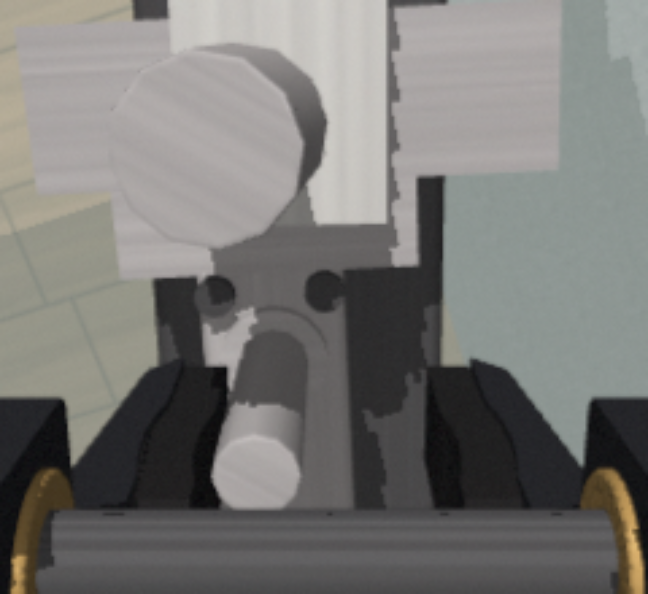

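```bash
python3 - <<'E'
from h import *
s=r.get_state()
d=snap('wrist')
# reconstruct w2 camera
import copy
e=copy.deepcopy(d);T=np.eye(4);T[:3,:3]=R.from_quat([.81,.586,-.001,0]).as_matrix();T[:3,3]=[.5036,.1104,.1813];e['wc']=T@d['tool_from_camera']
q=lambda k,u,v,z=.043:cast(k,u,v,z)[:2]
BL,BR,H=q(e,206.4,222.2),q(e,316.4,203.6),q(e,250,195.7)
print('w',np.linalg.norm(BR-BL));u=(BR-BL)/np.linalg.norm(BR-BL);n=np.array([-u[1],u[0]])
h=((H-BL)@u,(H-BL)@n);print('hole in plate',h, 'mid',np.linalg.norm(BR-BL)/2)
BL2,BR2=q(d,173.7,181.5),q(d,367.4,172.2);w2=np.linalg.norm(BR2-BL2);u2=(BR2-BL2)/w2;n2=np.array([-u2[1],u2[0]])
H2=(BL2+BR2)/2+(h[0]-np.linalg.norm(BR-BL)/2)*u2+h[1]*n2;print('w2',w2,'hole now',H2)
F=(q(d,160+170/2.7,110+150/2.7,.062)+q(d,160+388/2.7,110+150/2.7,.062))/2
print('ear mid',F); mx=np.array([.951,-.309])
print('angles',np.degrees([np.arctan2(*u[::-1]),np.arctan2(*u2[::-1]),np.arctan2(*mx[::-1])]))
print('hole rel axis, mount x mm:',(H2-F)@mx*1e3,(H2-[.5046,.113])@mx*1e3)
E
```

```text
w 0.1013772125373389
hole in plate (np.float64(0.04410206931733656), np.float64(0.01747098100513212)) mid 0.05068860626866945
w2 0.10225164820064006 hole now [0.50094479 0.11626828]
ear mid [0.50297435 0.10672603]
angles [ -8.20056548 -15.28345593 -18.0000746 ]
hole rel axis, mount x mm: -4.87866864068496 -4.486007607896518
```

Wrist crop: the pin head (crop (207,148)) leans left because the tip is over the edge of the plate hole. From the plate corners the hole is still about 4.7 mm short of the axis, so I'll push on gently.

```bash
cat >> h.py <<'E'
def chk():
    d=snap('wrist');g=cv2.GaussianBlur(cv2.cvtColor(d['img'],cv2.COLOR_RGB2GRAY),(3,3),0)
    s=r.get_state();t=R.from_quat(s['eef_rot']).as_matrix().T@s['contact_force']
    print('F',t.round(1),s['tool_pos'].round(4),round(s['clock'],1))
    for z in(.062,.086,.095,.111):
        p=proj(d,[.5046,.113,z]);e=proj(d,[.5046+.0114,.113-.0037,z]);print(z,p.round(),'right edge',e.round())
    for v in(140,150,160):print(v,g[v,180:330:3])
    for c in(240,):print('col',c,g[100:215:3,c])
    return d
E
python3 -m pendant '[[0.2,[0,0.5,0],[0,0,0]],[0.2,[0,0.5,0],[0,0,0]],[0.2,[0,0.5,0],[0,0,0]],[0.2,[0,0,0],[0,0,0]]]'; python3 -c "
from h import *
chk()"
```

```text
clock: 14.92
tool_pos: [0.4972, 0.0589, 0.0677]
eef_rot: [0.809, 0.587, 0.0, 0.0]
contact_force: [-0.3, 2.0, 0.5]
opening: 0.4
finger_force: 0.7
F [ 1.  -1.9 -0.4] [0.4972 0.0589 0.0677] 15.0
0.062 [259. 152.] right edge [285. 152.]
0.086 [255. 158.] right edge [286. 158.]
0.095 [254. 161.] right edge [287. 161.]
0.111 [250. 168.] right edge [288. 168.]
140 [165 166 166 166 166 167 167 168 166 169 165 166 167 166 165 166 169 169
 169 166 167 169 168 168 174 156 122 119 119 119 120 176 203 201 195 197
 200 197 194 196 142 114 169 169 169 169 168 168 168 168]
150 [165 165 165 165 165 166 171 172 172 171 170 171 172 171 168 166 165 165
 167 166 166 167 169 169 167 166 167 170 104  99  96  95 161 201 195 197
 199 196 194 196 140 154 165 164 163 164 163 163 164 164]
160 [166 166 166 167 166 166 163 165 166 166 167 168 170 172 171 170 170 171
 171 170 168 166 164 166 167 165 165 167 170 103  76  75 122 201 194 196
 198 195 193 196 139 106 162 163 162 163 162 163 163 163]
col 240 [188 172 180 197 197 196 196 196 195 156 161 172 168 169 165 169 167 166
 167 165 168 171 170 170 171 168 165 163 162 164 166 162 166 156 104 103
  99  78  40]
```

```bash
python3 -m pendant '[[0.2,[0,0.5,0],[0,0,0]],[0.2,[0,0.5,0],[0,0,0]],[0.2,[0,0,0],[0,0,0]],[0.2,[0,0,0],[0,0,0]]]'; python3 -c "
from h import *
chk()"
```

```text
clock: 15.48
tool_pos: [0.4981, 0.0586, 0.0677]
eef_rot: [0.809, 0.587, 0.0, 0.0]
contact_force: [-1.6, 1.0, 0.1]
opening: 0.399
finger_force: 0.6
F [ 1.  -1.5  0.5] [0.4981 0.0587 0.0677] 15.5
0.062 [257. 152.] right edge [283. 152.]
0.086 [253. 158.] right edge [284. 158.]
0.095 [251. 161.] right edge [284. 161.]
0.111 [246. 168.] right edge [285. 168.]
140 [166 166 165 166 167 167 167 171 169 165 166 167 167 166 167 168 170 167
 165 167 169 168 168 175 150 121 120 119 119 120 168 202 202 197 196 200
 198 193 196 170 101 158 169 169 169 168 169 168 168 169]
150 [165 164 165 166 166 170 172 172 171 170 171 172 170 168 165 164 165 166
 166 165 167 169 169 166 165 167 166 102  98  97  95 141 201 197 195 200
 197 193 195 180 132 165 165 165 165 165 164 164 164 165]
160 [165 165 165 166 166 164 164 165 166 167 168 170 172 172 170 170 171 171
 170 167 165 164 166 167 165 165 167 168  95  76  75 102 200 197 195 198
 196 193 195 178  98 153 163 163 163 163 163 162 162 162]
col 240 [186 173 166 198 198 197 197 197 196 155 150 175 167 169 166 167 169 166
 166 165 165 169 171 169 170 169 166 164 163 162 165 163 162 139 103 103
  99  78  40]
```

```bash
python3 -m pendant '[[0.2,[0,0.4,0],[0,0,0]],[0.2,[0,0.4,0],[0,0,0]],[0.2,[0,0,0],[0,0,0]],[0.2,[0,0,0],[0,0,0]]]'; python3 -c "
from h import *
chk()"
```

```text
clock: 16.02
tool_pos: [0.4989, 0.0584, 0.0677]
eef_rot: [0.809, 0.587, 0.0, 0.0]
contact_force: [-0.8, 0.8, -0.4]
opening: 0.402
finger_force: 0.7
F [ 0.7 -0.9 -0.2] [0.4988 0.0583 0.0677] 16.1
0.062 [255. 152.] right edge [282. 152.]
0.086 [251. 158.] right edge [282. 158.]
0.095 [249. 161.] right edge [282. 161.]
0.111 [244. 168.] right edge [282. 168.]
140 [166 166 166 166 167 167 169 171 165 165 166 167 165 166 168 169 169 166
 165 168 168 167 172 166 124 120 119 119 119 128 194 203 200 195 199 200
 194 195 195 116 115 169 169 169 168 168 169 168 169 168]
150 [166 166 166 165 169 172 172 171 170 171 172 171 169 166 165 165 166 167
 165 166 167 169 168 165 166 172 114  98  97  95 107 192 200 193 198 199
 195 195 195 115 162 166 165 165 165 164 165 165 165 165]
160 [166 166 166 166 164 164 165 166 166 168 169 171 172 171 170 170 171 171
 169 166 165 165 166 165 165 166 168 126  76  74  76 190 200 194 197 197
 193 194 195 112 111 163 163 163 163 163 163 162 163 163]
col 240 [185 170 175 198 197 197 198 198 197 157 146 173 169 168 168 165 169 167
 165 166 165 168 171 170 170 171 167 165 163 161 164 165 160 113 102 103
  99  70  41]
```

```bash
python3 -m pendant '[[0.2,[0,0.4,0],[0,0,0]],[0.2,[0,0.4,0],[0,0,0]],[0.2,[0,0,0],[0,0,0]],[0.2,[0,0,0],[0,0,0]]]'; python3 -c "
from h import *
chk()"
```

```text
clock: 16.58
tool_pos: [0.4997, 0.058, 0.0677]
eef_rot: [0.81, 0.587, 0.0, 0.0]
contact_force: [0.0, 0.7, -0.5]
opening: 0.401
finger_force: 0.4
F [ 0.3  0.1 -0. ] [0.4997 0.058  0.0677] 16.6
0.062 [254. 152.] right edge [280. 152.]
0.086 [249. 158.] right edge [279. 158.]
0.095 [246. 161.] right edge [279. 161.]
0.111 [241. 167.] right edge [279. 167.]
140 [166 167 166 167 167 168 167 168 168 169 169 169 193 183 173 173 172 171
 168 166 167 168 167 168 170 171 168 167 170 170 148  99 155 197 199 195
 192 195 149 101 164 167 168 168 167 167 167 168 167 167]
150 [166 165 166 165 166 167 167 167 167 168 167 168 171 165 166 167 169 171
 172 171 171 171 172 170 167 166 166 167 166 166 169 155  76 162 198 195
 192 194 147 141 166 165 164 165 164 164 164 164 164 164]
160 [164 164 165 165 165 165 165 165 165 165 165 165 163 164 165 166 165 163
 163 164 165 166 168 171 172 171 170 170 170 168 166 153  80 190 197 194
 192 194 146  97 152 162 162 162 162 162 162 162 161 162]
col 240 [184 162 181 195 195 195 196 196 191 176 170 171 167 168 166 171 172 171
 171 168 165 163 164 165 163 165 167 164 144 115 115 110  98 101 102 102
 100  62  41]
```

The head has straightened and dropped onto the ball, and the side force is near zero. I'll back off the stud, rise, close the fingers and go above the pin.

```bash
python3 -m pendant '[[0.2,[0,-5,0],[0,0,0]],[0.2,[0,-5,0],[0,0,0]],[0.2,[0,0,-35],[0,0,0]],[0.2,[0,0,-30],[0,0,0]],[1,[0,0,-10],[0,0,0]],[1,[0,0,0],[0,0,0]],[1,[0,0,0],[0,0,0]]]'; python3 - <<'E'
from h import *
d=snap('wrist');g=cv2.cvtColor(d['img'],cv2.COLOR_RGB2GRAY)
for z in(.062,.086,.095,.111):
    p=proj(d,[.5046,.113,z]);e=proj(d,[.5046+.0114,.113-.0037,z]);print(z,p.round(1),'right edge',e.round(1))
p=proj(d,[.5046,.113,.095]).astype(int);print(p)
for dv in(-16,-8,0,8,16):print(p[1]+dv,p[0]-40,g[p[1]+dv,p[0]-40:p[0]+40:2])
print(p[1]-40,g[max(0,p[1]-40):p[1]+40:2,p[0]])
print(delta([.5046,.113,.143],(.951,-.309)))
E
```

```text
clock: 17.5
tool_pos: [0.4894, 0.0611, 0.1418]
eef_rot: [0.809, 0.587, -0.001, -0.0]
contact_force: [0.6, 0.2, -0.2]
opening: 0.083
finger_force: 0.0
0.062 [278.3 140. ] right edge [296. 140.]
0.086 [278.  142.7] right edge [297.7 142.7]
0.095 [277.8 143.9] right edge [298.5 143.9]
0.111 [277.5 146.3] right edge [300.  146.3]
[277 143]
127 237 [174 175 174 176 176 176 176 175 197 199 199 200 202 183 171 173 170 172
 174 175 174 170 174 172 173 175 134 184 198 196 200 198 193 198 196 139
 171 171 171 171]
135 237 [171 171 171 172 170 171 172 170 193 199 180 172 172 177 176 174 176 178
 176 172 170 169 172 170 170 171 174 171 152 165 200 199 193 197 196 102
 154 169 167 168]
143 237 [165 167 166 167 167 166 167 167 189 199 167 167 169 169 166 165 167 168
 168 172 173 175 172 173 173 174 170 168 166 166 200 199 193 198 195  99
 167 167 166 166]
151 237 [169 171 170 169 167 167 167 168 184 198 198 178 167 172 169 168 168 166
 166 167 167 164 165 166 166 167 169 169 117 118 199 198 192 196 196 113
 153 166 166 165]
159 237 [166 163 166 167 168 168 166 169 177 198 197 195 199 143 118 118 153 162
 162 165 169 166 159 121 111 118 120 121 117 117 118 197 193 196 195 101
 163 167 167 168]
103 [197 195 179 202 202 201 201 201 201 166 182 174 174 174 170 171 170 173
 175 173 173 168 167 164 167 166 166 168 169 133 118 119 117 111 103  98
 103 104 102 100]
(array([54.1, -1.6, -1.4]), array([-0.09,  0.07, -0.08]), array([0.4894, 0.0611, 0.1417]), array([ 0.11, -0.34, -0.75]), 17.55)
```

```bash
python3 -m pendant '[[1,[27,-1,0],[0,0,0]],[1,[27,-1,0],[0,0,0]],[1,[0,0,0],[0,0,0]],[1,[0,0,20],[0,0,0]],[1,[0,0,16],[0,0,0]],[1,[0,0,0],[0,0,0]],[1,[0,0,0],[0,0,0]]]'; python3 - <<'E'
from h import *
print(delta([.5046,.113,.100],(.951,-.309)))
E
```

```text
clock: 18.42
tool_pos: [0.5048, 0.1125, 0.1068]
eef_rot: [0.81, 0.587, -0.0, 0.0]
contact_force: [0.4, -0.4, 0.4]
opening: 0.004
finger_force: 0.0
(array([ 0.4, -0.3,  6.8]), array([-0.01,  0.04, -0.13]), array([0.5048, 0.1125, 0.1068]), array([ 0.39, -0.42,  0.35]), 18.43)
```

```bash
for k in 1; do python3 -m pendant '[[1,[0,0,2],[0,0,0]],[1,[0,0,2],[0,0,0]],[1,[0,0,2],[0,0,0]],[1,[0,0,1],[0,0,0]],[1,[0,0,1],[0,0,0]],[1,[0,0,0],[0,0,0]]]'; done
```

```text
clock: 19.18
tool_pos: [0.5049, 0.1132, 0.0986]
eef_rot: [0.809, 0.587, -0.0, 0.0]
contact_force: [0.5, 0.5, -0.1]
opening: 0.004
finger_force: 0.0
```

```bash
python3 -m pendant '[[1,[0,0,1],[0,0,0]],[1,[0,0,1],[0,0,0]],[1,[0,0,1],[0,0,0]],[1,[0,0,0],[0,0,0]]]'; python3 -m pendant '[[1,[0,0,1],[0,0,0]],[1,[0,0,1],[0,0,0]],[1,[0,0,0],[0,0,0]]]'
```

```text
clock: 19.68
tool_pos: [0.5048, 0.1132, 0.0956]
eef_rot: [0.809, 0.587, -0.0, 0.0]
contact_force: [0.9, -0.1, 0.2]
opening: 0.007
finger_force: 0.0
clock: 20.05
tool_pos: [0.5049, 0.1132, 0.0936]
eef_rot: [0.809, 0.587, -0.0, 0.0]
contact_force: [-0.7, -0.2, 0.0]
opening: 0.005
finger_force: 0.0
```

```bash
python3 -m pendant '[[1,[0,0,0.7],[0,0,0]],[1,[0,0,0.7],[0,0,0]],[1,[0,0,0],[0,0,0]]]'; python3 -m pendant '[[1,[0,0,0.7],[0,0,0]],[1,[0,0,0.7],[0,0,0]],[1,[0,0,0],[0,0,0]]]'
```

```text
clock: 20.42
tool_pos: [0.5049, 0.1132, 0.0923]
eef_rot: [0.809, 0.587, -0.0, 0.0]
contact_force: [-0.0, 0.2, -1.0]
opening: 0.008
finger_force: 0.0
clock: 20.8
tool_pos: [0.5049, 0.1132, 0.0908]
eef_rot: [0.809, 0.587, -0.0, 0.0]
contact_force: [-0.0, 0.9, 0.2]
opening: 0.008
finger_force: 0.0
```

```bash
python3 -m pendant '[[1,[0,0,0.5],[0,0,0]],[1,[0,0,0.5],[0,0,0]],[1,[0,0,0],[0,0,0]]]'; python3 -m pendant '[[1,[0,0,0.5],[0,0,0]],[1,[0,0,0.5],[0,0,0]],[1,[0,0,0],[0,0,0]]]'
```

```text
clock: 21.18
tool_pos: [0.5049, 0.1132, 0.0899]
eef_rot: [0.809, 0.587, -0.0, 0.0]
contact_force: [-0.6, 0.2, 0.5]
opening: 0.008
finger_force: 0.0
clock: 21.55
tool_pos: [0.5049, 0.1132, 0.0889]
eef_rot: [0.809, 0.587, -0.0, 0.0]
contact_force: [-0.1, 0.3, 0.0]
opening: 0.005
finger_force: 0.0
```

```bash
python3 -m pendant '[[1,[0,0,0.5],[0,0,0]],[1,[0,0,0.5],[0,0,0]],[1,[0,0,0],[0,0,0]]]'; python3 - <<'E'
from h import *
d=snap('scene');g=cv2.cvtColor(d['img'],cv2.COLOR_RGB2GRAY)
P=np.array([.5046,.113,0])
for z in(.062,.086,.092,.111):print(z,proj(d,P+[0,0,z]).round(1))
print(proj(d,P+[.02,0,.062]),g.shape)
p=proj(d,P+[0,0,.074]).round().astype(int);print(p)
for v in range(p[1]-16,p[1]+18):print(v,' '.join('%3d'%x for x in g[v,p[0]-14:p[0]+18]))
E
```

```text
clock: 21.92
tool_pos: [0.5049, 0.1132, 0.0879]
eef_rot: [0.809, 0.587, -0.0, 0.0]
contact_force: [0.1, 0.1, 0.5]
opening: 0.009
finger_force: 0.0
0.062 [329.2 181.6]
0.086 [330.  174.8]
0.092 [330.2 173.1]
0.111 [330.8 167.5]
[330.75809314 188.20462612] (420, 560)
[330 178]
162  47  37  37  35  32  33  35  49  48  48  39  31  31  24  29  29  26  30  30  25  26  32  31  36  33  39  44  51  51  51  49  55
163  41  40  38  33  34  37  33  34  41  40  36  33  30  28  33  28  30  32  33  33  31  27  35  39  34  42  48  55  55  54  50  61
164  38  39  35  42  37  30  40  37  37  38  36  36  36  40  36  32  37  32  34  36  32  28  31  32  35  41  54  56  54  48  44  68
165  39  36  39  34  38  36  37  36  40  37  38  37  36  41  32  36  41  34  35  37  35  32  30  37  34  39  48  52  47  42  49  68
166  38  39  34  38  34  39  37  38  40  35  37  42  37  34  33  38  38  39  37  34  37  35  34  36  34  35  41  42  44  43  57  81
167  36  45  43  41  42  34  38  35  35  36  34  37  35  34  32  36  34  34  35  32  36  40  39  36  37  36  42  36  40  48  60  84
168  42  43  47  41  38  30  38 
[... 2963 characters left out ...]
  76  77  78  83  82  79  76  79  74  63
191  75  77  74  71  70  68  67  71  69  69  69  65  69  67  70  72  73  70  68  71  68  69  72  70  70  70  69  63  61  59  60  56
192  93  97  94  82  78  75  72  73  75  75  72  70  67  70  73  72  68  70  69  71  70  66  70  65  71  67  68  64  54  55  51  52
193 110 110 108 102  93  95  91  91  92  93  90  83  78  75  75  72  71  67  71  73  70  68  70  70  69  70  70  63  51  51  55  55
194 105 106 108 108 104 108 107 104 102 104 105 102  95  92  95  87  80  73  74  72  75  68  70  68  67  65  70  63  53  53  50  52
195  89  96  96 101 103 111 112 112 108 107 108 106 109 104 107 100  97  95  86  76  74  72  69  71  67  68  67  55  55  54  57  54
```

```bash
python3 -m pendant '[[1,[0,0,0.5],[0,0,0]],[1,[0,0,0],[0,0,0]]]'; python3 -m pendant '[[1,[0,0,0.5],[0,0,0]],[1,[0,0,0],[0,0,0]]]';  python3 -m pendant '[[1,[0,0,0.5],[0,0,0]],[1,[0,0,0],[0,0,0]]]'
```

```text
clock: 22.22
tool_pos: [0.5049, 0.1132, 0.0874]
eef_rot: [0.809, 0.587, -0.0, 0.0]
contact_force: [-0.4, 0.3, 0.3]
opening: 0.002
finger_force: 0.0
clock: 22.48
tool_pos: [0.505, 0.1133, 0.0872]
eef_rot: [0.809, 0.587, 0.0, 0.0]
contact_force: [-0.4, -0.5, 3.3]
opening: 0.005
finger_force: 1.9
clock: 22.72
tool_pos: [0.5053, 0.1133, 0.087]
eef_rot: [0.809, 0.587, 0.0, 0.0]
contact_force: [-0.5, -0.5, 7.1]
opening: 0.005
finger_force: 3.6
```

```bash
python3 -m pendant '[[1,[0,0,0.5],[0,0,0]],[1,[0,0,0],[0,0,0]]]'; python3 -m pendant '[[1,[0,0,0.4],[0,0,0]],[1,[0,0,0],[0,0,0]]]'
```

```text
clock: 22.98
tool_pos: [0.5055, 0.1132, 0.0868]
eef_rot: [0.809, 0.587, 0.001, 0.0]
contact_force: [-0.8, -1.1, 10.1]
opening: 0.004
finger_force: 5.2
clock: 23.22
tool_pos: [0.5057, 0.1132, 0.0866]
eef_rot: [0.809, 0.587, 0.001, 0.001]
contact_force: [-0.3, -0.6, 12.2]
opening: 0.006
finger_force: 6.3
```

```bash
python3 -m pendant '[[1,[0,0,0.4],[0,0,0]],[1,[0,0,0],[0,0,0]]]'; python3 -m pendant '[[1,[0,0,0.4],[0,0,0]],[1,[0,0,0],[0,0,0]]]'; python3 -m pendant '[[1,[0,0,0.4],[0,0,0]],[1,[0,0,0],[0,0,0]]]'
```

```text
clock: 23.48
tool_pos: [0.5058, 0.1131, 0.0865]
eef_rot: [0.81, 0.587, 0.001, 0.001]
contact_force: [-1.6, -0.9, 14.3]
opening: 0.006
finger_force: 7.4
clock: 23.72
tool_pos: [0.5059, 0.1131, 0.0864]
eef_rot: [0.81, 0.587, 0.001, 0.001]
contact_force: [-1.5, -0.4, 17.2]
opening: 0.007
finger_force: 9.0
clock: 23.98
tool_pos: [0.506, 0.113, 0.0864]
eef_rot: [0.81, 0.587, 0.001, 0.001]
contact_force: [-2.0, -1.7, 21.7]
opening: 0.002
finger_force: 10.8
```

```bash
python3 -m pendant '[[1,[0,0,-4],[0,0,0]],[1,[0,0,-30],[0,0,0]],[1,[0,0,-40],[0,0,0]],[1,[-60,0,0],[0,0,0]],[1,[-60,0,0],[0,0,0]],[1,[-30,0,0],[0,0,0]],[1,[0,0,0],[0,0,0]]]'; python3 - <<'E'
from h import *
for n in('scene','side'):
    d=snap(n);cv2.imwrite(f'pics/{n}_end.png',d['img'][:,:,::-1]);g=cv2.cvtColor(d['img'],cv2.COLOR_RGB2GRAY)
    P=np.array([.5046,.113,0])
    for z in(.062,.086,.0945):
        print(z,proj(d,P+[0,0,z]).round(1))
    p=proj(d,P+[0,0,.074]).round().astype(int);print(p)
    for v in range(p[1]-13,p[1]+14):print(v,p[0]-14,' '.join('%3d'%x for x in g[v,p[0]-14:p[0]+16]))
E
```

```text
clock: 24.85
tool_pos: [0.4571, -0.0321, 0.158]
eef_rot: [0.811, 0.585, -0.001, 0.0]
contact_force: [1.1, 0.2, -0.5]
opening: 0.005
finger_force: 0.0
0.062 [329.2 181.6]
0.086 [330.  174.8]
0.0945 [330.2 172.4]
[330 178]
165 316  97  98  96  97  99  97  97  93  96  97  93  96  97  98  99  94  96  95  92  95  95  97  99  96 101  97  96  96 101  98
166 316  95  98  99  99 102 101  98  98  99  99  98 100  94  97  98  98  98  97  98  96  93  98  98  99  98  96 102 102  97 101
167 316 103 103 106 104 102 103 100 102 104 101 102 106 105 103 101 103 102 107 103 102 100 101 102 102 103 103 110 107 107 104
168 316 109 107 111 108 108 107 111 108 108 107 108 106 105 109 107 109 107 104 105 103 101 108 107 108 107 110 109 113 111 109
169 316 108 109 109 110 108 110 111 111 109 108 105 108 108 109 107 107 106 107 109 104 104 104 113 111 114 114 113 111 115 114
170 316 109 109 111 110 110 108 110 110 112 106 112 107 107 107 107 108 106 107 105 104 105 104 109 111 113 110 110 114 113 113
171 316 108 109 110 109 111 109 109 109 108 107 109 110 109 109 106 108 105 105 107 107 104 105 106 113 109 112
[... 5403 characters left out ...]
 157 159 160 159 148 131 113 116 133 140 140 139 136 119  97
261 301 148 143 141 147 162 163 162 157 159 157 161 158 157 154 151 151 158 163 159 145 120 114 128 136 140 142 138 137 134 127
262 301 151 153 151 155 173 173 168 164 161 164 159 158 159 157 153 154 158 163 158 135 113 112 134 142 139 143 140 139 141 140
263 301 151 153 155 159 173 176 176 176 173 169 164 165 165 159 156 154 155 158 149 121 105 117 132 139 141 138 138 139 137 140
264 301 141 143 150 160 167 173 176 177 173 172 174 181 176 165 162 161 158 150 132 113 113 130 137 141 138 137 136 142 139 139
265 301 125 116 124 151 167 173 173 173 173 172 175 179 176 173 176 170 163 147 118 119 129 136 141 138 140 138 141 141 139 138
```

```bash
python3 - <<'E'
from h import *
d=snap('wrist');g=cv2.cvtColor(d['img'],cv2.COLOR_RGB2GRAY)
ym=np.array([.309,.951,0]);P=np.array([.5046,.113,0])
print('ear front edge',proj(d,P-.020*ym+[0,0,.062]))  # ear spans y -20..20 (approx)
for z in(.062,.068,.086,.092):print(z,'near',proj(d,P-.012*ym+[0,0,z]).round(1),'far',proj(d,P+.012*ym+[0,0,z]).round(1))
c=proj(d,P+[0,0,.074]).round().astype(int)
for dc in(-3,0,3):print(c[0]+dc,[(v,int(g[v,c[0]+dc])) for v in range(max(0,c[1]-30),c[1]+45)])
E
```

```text
ear front edge [280.01842031  24.55283156]
0.062 near [280.   11.1] far [280.  -31.1]
0.068 near [280.    8.1] far [280.  -35.3]
0.086 near [280.   -1.8] far [279.9 -49.6]
0.092 near [279.9  -5.5] far [279.9 -54.9]
277 [(0, 67), (1, 68), (2, 67), (3, 68), (4, 68), (5, 68), (6, 69), (7, 77), (8, 108), (9, 126), (10, 126), (11, 126), (12, 126), (13, 126), (14, 127), (15, 124), (16, 126), (17, 127), (18, 126), (19, 125), (20, 125), (21, 124), (22, 126), (23, 119), (24, 86), (25, 78), (26, 78), (27, 79)]
280 [(0, 68), (1, 67), (2, 66), (3, 67), (4, 67), (5, 68), (6, 67), (7, 69), (8, 90), (9, 122), (10, 126), (11, 123), (12, 126), (13, 126), (14, 127), (15, 128), (16, 127), (17, 128), (18, 127), (19, 127), (20, 126), (21, 126), (22, 125), (23, 117), (24, 87), (25, 78), (26, 77), (27, 77)]
283 [(0, 65), (1, 68), (2, 67), (3, 66), (4, 66), (5, 68), (6, 67), (7, 69), (8, 86), (9, 120), (10, 128), (11, 127), (12, 126), (13, 128), (14, 128), (15, 129), (16, 129), (17, 127), (18, 126), (19, 127), (20, 127), (21, 127), (22, 127), (23, 118), (24, 87), (25, 78), (26, 79), (27, 79)]
```

```bash
python3 -m pendant '[[1,[30,0,0],[0,0,0]],[1,[30,0,0],[0,0,0]],[1,[0,0,0],[0,0,0]],[1,[0,0,0],[0,0,0]]]';python3 - <<'E'
from h import *
d=snap('wrist');g=cv2.GaussianBlur(cv2.cvtColor(d['img'],cv2.COLOR_RGB2GRAY),(3,3),0)
ym=np.array([.309,.951,0]);xm=np.array([.951,-.309,0]);P=np.array([.5046,.113,0])
print('ear front edge',proj(d,P-.020*ym+[0,0,.062]), 'ear L/R',proj(d,P-.018*xm+[0,0,.062]),proj(d,P+.018*xm+[0,0,.062]))
for z in(.062,.068,.086,.092):print(z,'near',proj(d,P-.012*ym+[0,0,z]).round(1),'far',proj(d,P+.012*ym+[0,0,z]).round(1),'L',proj(d,P-.012*xm+[0,0,z]).round(1),'R',proj(d,P+.012*xm+[0,0,z]).round(1))
c=proj(d,P+[0,0,.086]).round().astype(int)
print(c);print('col',[(v,int(g[v,c[0]])) for v in range(max(0,c[1]-30),c[1]+50)])
for dv in(-3,1):print('row',c[1]+dv,[(u,int(g[c[1]+dv,u])) for u in range(c[0]-33,c[0]+34)])
E
```

```text
clock: 25.5
tool_pos: [0.4766, 0.0278, 0.1581]
eef_rot: [0.809, 0.588, -0.0, 0.0]
contact_force: [-0.3, -0.1, -0.4]
opening: 0.002
finger_force: 0.0
ear front edge [281.09792907 116.2704389 ] ear L/R [255.26391692  86.42734313] [306.98575388  86.46317599]
0.062 near [281.1 104.5] far [281.1  67.9] L [263.9  86.4] R [298.4  86.5]
0.068 near [281.1 104.2] far [281.2  66.6] L [263.4  85.6] R [298.8  85.7]
0.086 near [281.1 103.1] far [281.2  62.2] L [262.  83.] R [300.4  83. ]
0.092 near [281.2 102.7] far [281.2  60.6] L [261.4  82. ] R [300.9  82. ]
[281  83]
col [(53, 178), (54, 160), (55, 173), (56, 196), (57, 204), (58, 204), (59, 203), (60, 203), (61, 200), (62, 192), (63, 184), (64, 179), (65, 178), (66, 179), (67, 180), (68, 179), (69, 178), (70, 177), (71, 177), (72, 177), (73, 176), (74, 176), (75, 177), (76, 179), (77, 181), (78, 181), (79, 180), (80, 180), (81, 181), (82, 181), (83, 179), (84, 177), (85, 175), (86, 173), (87, 172), (88, 171), (89, 170), (90, 171), (91, 172), (92, 172), (93, 171), (94, 171), (95, 171), (96, 172), (97, 173), (98, 173), (99, 170), (100, 155), (1
[... 1303 characters left out ...]
88), (257, 197), (258, 201), (259, 201), (260, 200), (261, 193), (262, 178), (263, 170), (264, 170), (265, 172), (266, 173), (267, 173), (268, 173), (269, 173), (270, 173), (271, 172), (272, 171), (273, 171), (274, 171), (275, 171), (276, 172), (277, 173), (278, 174), (279, 175), (280, 176), (281, 177), (282, 178), (283, 179), (284, 179), (285, 179), (286, 179), (287, 179), (288, 179), (289, 178), (290, 179), (291, 179), (292, 179), (293, 178), (294, 177), (295, 176), (296, 175), (297, 172), (298, 166), (299, 169), (300, 187), (301, 198), (302, 198), (303, 195), (304, 196), (305, 197), (306, 199), (307, 185), (308, 147), (309, 118), (310, 126), (311, 153), (312, 170), (313, 173), (314, 173)]
```

The head measures 37.7 px wide (38.4 px predicted when home) and its outline matches the home height, upright and clear of the gripper. Handing in.

```bash
python3 -c "
from plant import r
print(r.finish_job())"
```

```text
the job is handed in; nothing more can be done
None
```

I threaded the pin through both ears and the end plate, pressed it home, released it and handed the job in at about 25.5 s of the 58 s allowed; no verdict came back, but the final camera check showed the head upright at the seated height.

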